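Hang the blue rinsing basket to drip dry

ROBOT

A 7-joint arm with a two-finger parallel gripper is mounted at the origin on the work surface. World frame = base frame: x ahead of the robot, y to its left, z up, the work surface at z = 0. Lengths are in m, angles in degrees, forces in N, time in s.
With the tool pointing down it reaches from about 0.425 to 0.975 m from the base axis. Payload 16.7 kg.
Tool frame: the origin (TCP) lies midway between the tips of the shut fingers; the grasp point (between the pads) lies env.hold_point_z behind it (env.hold_point_z is the distance from the TCP to the grasp point, in m); z points along the fingers, y is the direction in which the jaws open and shut (so a half turn about z gives the same grasp; the last joint's range is limited). The gripper opens to 85 mm and grips with 20 to 120 N. Pads are 22 mm wide; open, the fingers measure 114 mm over their backs; the gripper's body (76 mm by 85 mm) begins 54 mm behind the grasp point. The pads swing forward as they close: fully open they stand 13 mm farther back than shut.
Start: joints at [68.325, 24.414, 4.234, 92.017, -1.954, 63.644, -3.845], TCP at [0.153, -0.657, 0.231] pointing down, gripper open.
Joint ranges: [-163.25, 163.25], [-28.42, 122.38], [-70.27, 78.77], [12.13, 141.07], [-58.53, 238.53], [9.26, 117.41], [-156.51, 156.51]. Speed limits (degrees/s): [108.29, 108.29, 136.94, 136.94, 172.46, 172.46, 172.46].

INTERFACE

Orientations are given as [roll, pitch, yaw] about the fixed x, y, z axes, in that order (R = Rz(yaw) Ry(pitch) Rx(roll)).
In Python, from bench import env gives the robot as it stands. The module is installed in compiled form; this text tells all that it offers.
- The arm moves only by the tool move_arm, never from a script. Its argument "series" is a list of rows, each a list of 3 entries, a list of its own where there are three numbers: the turn, a rotation vector about the tool's x, y, z in rad, then the shift along the tool's x, y, z in mm, then the closure in counts, from 0 (fully open) to 255 (shut). A call has exactly 5 rows; each row shifts and turns the pose as measured when the row begins, along the tool's axes as they then stand; what a row does not reach is not made up. A row lasts 1/8 s, in which the tool goes at most 62.5 mm and 10.7 degrees, less where a joint would pass 70% of its speed; a pose out of reach is approached as far as the arm can. A call with a gripper value outside its range is refused whole. The fingers move at their own pace and stop on an object; the grip force is fixed at half the most. Time passes only in rows, so rows that do not move let the fingers close, or fill a call up. It gives the time, the measured TCP pose, the force and the opening at its end, in the units of the state.
- env.get_state(): the state, without advancing time (a new reading comes with each control period).
- env.get_image(name): name is "scene" or "top" or "wrist"; returns the picture (384x512x3 uint8, red, green, blue); there is no depth.
- env.camera_info(name): a dict with "K" (3x3 intrinsics, pixels), "eye" and "orientation" of the camera in the world; the wrist camera has in their place "tool_from_camera" (4x4, takes a point from camera to tool coordinates, whose origin is the TCP and whose axes are the flange's). Camera axes: x right, y down, z forward; pixel columns grow to the right and rows downward; lengths in m; the calibration is good to about 2 mm. A picture is of the moment at which its call begins: read the wrist's pose just before it. camera_info takes no time and is no camera call.
- env.finish_job(): hands the job in, once; it reports no verdict.
The state is a dict: "time_s": time; "joint_pos": joint angles; "qd": joint speeds; "effort": joint torques, N m; "position": TCP position; "tool_rot": TCP orientation; "force": force on the tool from outside, world axes, zero at the start; "moment": the same for the moment, N m; "width": finger opening in m.
Only numpy, scipy, OpenCV 4.12 (cv2) and the standard library are available. Lean on these libraries where they do the work, as an engineer would, in place of code of your own. Each camera call takes 0.05 s, during which the arm holds its last target.

TASK

In the clinical lab, pick up the blue rinsing basket and hang it by the middle of its handle on the hook of the drying stand, so that it hangs freely, still and about level, clear of the bench. Leave the white basket standing where it is.

Things in the scene. Friction and masses are not known exactly. Their poses are not given: they have to be found in the camera images.
- blue_basket: Loose blue slotted basket, empty, 130 to 260 g: tray 90 (own x) by 130 mm (y), walls 45 mm high. Rigid arched handle: 8 mm steel rods upright at y = -61 and +61 mm carry a straight blue bar, 12 mm thick, along y at x = 0, centre line 155 mm above the underside; opening below it 114 wide, 104 mm high. Same either way round. Origin: centre of underside, z up.
- blue_handle (a point): Middle of the blue basket's handle bar, on its centre line, 155 mm above the basket's underside; axes as the basket's (y along the bar). The hook goes under this middle, so the bar is best held some 32 mm to one side of it.
- hook_seat (a point): Lowest point of the fixed drying stand's hook, on top of its 10 mm round steel bar, 220 mm above the bench; a hung bar's centre line lies 6 mm above it, along y. Stand axes: z up; the open end points to -x, its tip at x = -34 mm rising 250 mm above the bench; the crook is level from x = -12 to +14, then slopes up to an upright post at x = +75 mm. Its foot is a plate 12 mm thick.
- white_basket: A white basket of the same shape and size, loose, standing on the bench; to be left alone. Origin: centre of the underside; axes as the blue basket's.
Not all that is in view belongs to the job. What is shaped like the part that bears hook_seat but green is not meant.

How it is judged (in metres and radians):
At the end, for the whole second after the job is handed in: The blue basket hangs by its handle bar on the hook: the middle of the bar within 30 mm sideways (y), -30 to +40 mm lengthways (x) and -10 to +30 mm in height of the hook seat, the basket within 20 degrees of upright, and hanging quietly (under 0.1 m/s and 0.7 rad/s) (x of blue_handle in the frame of hook_seat between -0.03 and 0.04 m and y of blue_handle in the frame of hook_seat between -0.03 and 0.03 m and z of blue_handle in the frame of hook_seat between -0.01 and 0.03 m and angle between blue_basket's own z axis and vertical below 0.35 rad and linear speed of blue_basket below 0.1 m/s and angular speed of blue_basket below 0.7 rad/s); the robot touches nothing.
It fails at once if the white basket is moved more than 30 mm or knocked over (distance of white_basket from where it was at the start of the episode above 0.03 m or angle between white_basket's own z axis and vertical above 0.3 rad).
It also fails if it takes over 45 s, if anything falls off the work surface, if the arm or the gripper's body presses on something with over 40 N, if the wrist force passes 120 N, or if a joint passes its speed limit or range.

## Working session

There is one attempt and no reset: what is moved stays moved. The work goes in short steps, Python scripts to look and compute and a tool call to move; the robot and the scene stay as the last step left them, time stands still between calls to the robot, and variables do not carry over. Pictures are saved under pics/ and viewed, and the job is handed in when it is done.

Besides the shell and the picture viewer there is one more tool, called after "Request:" as name(argument=value, ...) on one line, values as JSON. move_arm: Moves the arm, as the interface text tells. Its arguments: {"type":"object","properties":{"series":{"type":"array","items":{"type":"array"}}},"required":["series"]}

```bash
mkdir -p pics; ls; python3 - <<'E'
from bench import env
import cv2,numpy as np
np.set_printoptions(precision=4,suppress=True)
s=env.get_state();print(s);print(env.hold_point_z)
for n in("scene","top","wrist"):
    print(n,env.camera_info(n))
    cv2.imwrite(f"pics/{n}0.png",env.get_image(n)[:,:,::-1])
E
```

```text
pics
{'time_s': 0.0, 'joint_pos': array([68.3255, 24.4495,  4.2283, 92.0514, -1.9537, 63.6439, -3.8439]), 'qd': array([-0.0115, -0.0287,  0.0167, -0.0008, -0.0396,  0.0445,  0.1041]), 'effort': array([  0.0033, -94.9829,   3.7616, -46.3511,   0.019 ,   0.0101,
         0.0001]), 'position': array([ 0.153 , -0.657 ,  0.2306]), 'tool_rot': array([-179.9274,    0.0042,   13.1105]), 'force': array([ 0.2816, -0.8698, -0.0515]), 'moment': array([ 0.0127, -0.0269,  0.0089]), 'width': 0.08538419997489752}
0.0187
scene {'K': array([[458.8512,   0.    , 265.731 ],
       [  0.    , 458.8512, 191.2454],
       [  0.    ,   0.    ,   1.    ]]), 'eye': array([ 1.244 , -0.4606,  1.3825]), 'orientation': array([-144.2504,    0.5614,   51.0542])}
top {'K': array([[380.2455,   0.    , 253.7778],
       [  0.    , 380.2455, 189.7296],
       [  0.    ,   0.    ,   1.    ]]), 'eye': array([0.4503, 0.0739, 1.4434]), 'orientation': array([-175.2226,   -0.2166,  -90.9976])}
wrist {'K': array([[343.9125,   0.    , 255.5575],
       [  0.    , 343.9125, 193.1335],
       [  0.    ,   0.    ,   1.    ]]), 'tool_from_camera': array([[ 0.0003, -0.9463, -0.3234,  0.0841],
       [ 1.    ,  0.0006, -0.0007, -0.0003],
       [ 0.0009, -0.3234,  0.9463, -0.1408],
       [ 0.    ,  0.    ,  0.    ,  1.    ]])}
```

View pics/scene0.png

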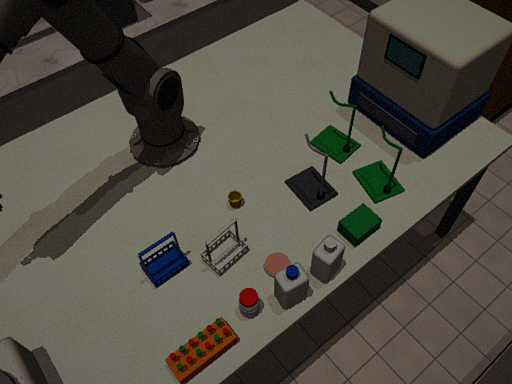

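View pics/top0.png

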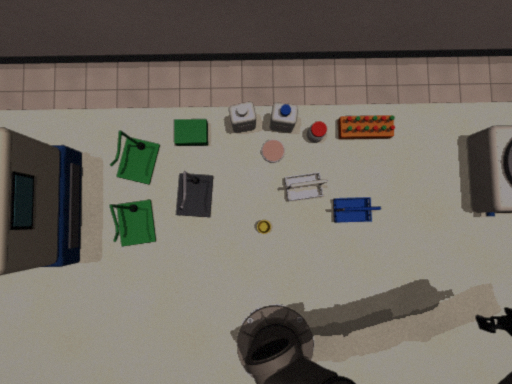

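View pics/wrist0.png

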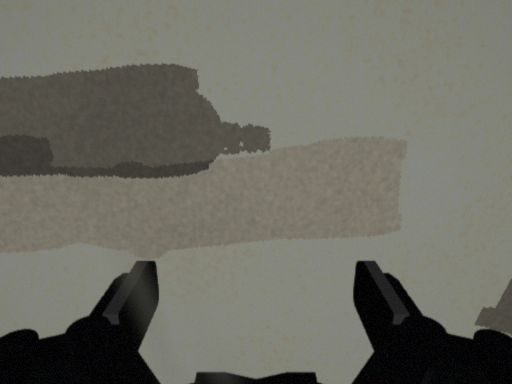

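The blue basket is at top (353,209) and the white one at (304,187). There are three hook stands: green at (137,160), green at (134,222) and dark grey at (194,194). The grey one fits, since green is excluded. I'll enlarge it to confirm.

```bash
python3 - <<'E'
import cv2
t=cv2.imread("pics/top0.png");s=cv2.imread("pics/scene0.png")
def c(im,x,y,w,h,k,n): cv2.imwrite(n,cv2.resize(im[y:y+h,x:x+w],None,fx=k,fy=k,interpolation=cv2.INTER_CUBIC))
c(t,270,160,120,75,6,"pics/t_bask.png")
c(t,165,160,60,65,8,"pics/t_stand.png")
c(s,125,215,130,80,6,"pics/s_bask.png")
c(s,280,125,70,90,6,"pics/s_stand.png")
E
```

```text
(no output)
```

View pics/t_bask.png

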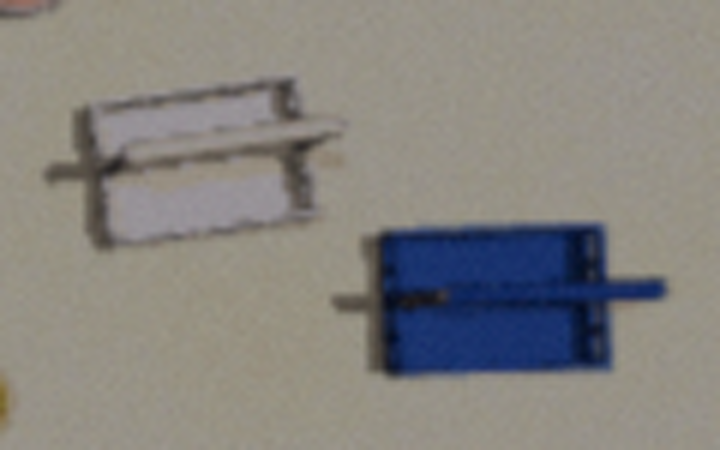

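View pics/t_stand.png

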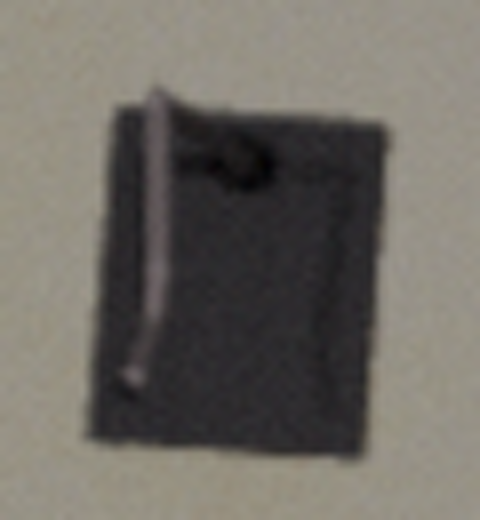

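View pics/s_bask.png

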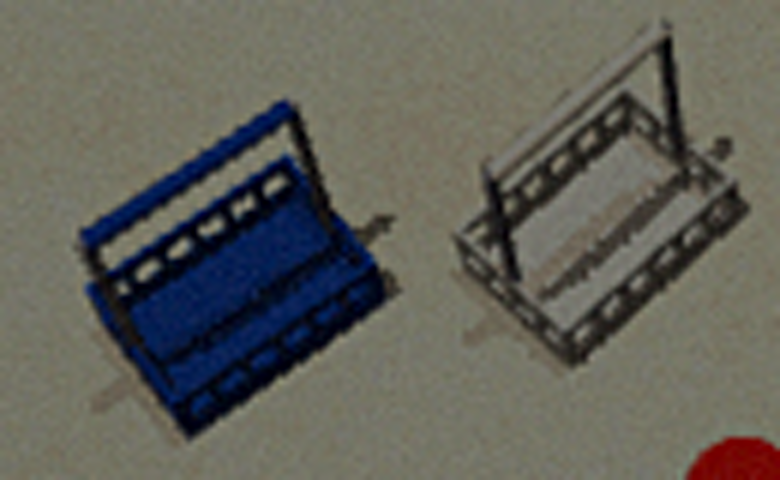

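View pics/s_stand.png

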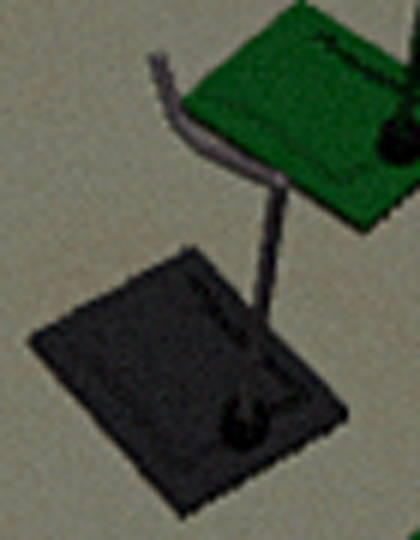

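```bash
cat > h.py <<'E'
import numpy as np
from bench import env
from scipy.spatial.transform import Rotation as R
np.set_printoptions(precision=4,suppress=True)
def cam(n):
    c=env.camera_info(n)
    if n=="wrist":
        s=env.get_state();T=c["tool_from_camera"];r=R.from_euler("xyz",s["tool_rot"],degrees=True).as_matrix()
        return c["K"],r@T[:3,3]+s["position"],r@T[:3,:3]
    return c["K"],np.array(c["eye"]),R.from_euler("xyz",c["orientation"],degrees=True).as_matrix()
def ray(C,uv):
    K,e,r=C;d=r@np.linalg.solve(K,[uv[0],uv[1],1]);return e,d/np.linalg.norm(d)
def onz(C,uv,z):
    e,d=ray(C,uv);return e+d*(z-e[2])/d[2]
def proj(C,p):
    K,e,r=C;q=K@(r.T@(np.asarray(p)-e));return q[:2]/q[2]
def tri(C1,a,C2,b):
    e1,d1=ray(C1,a);e2,d2=ray(C2,b)
    t=np.linalg.lstsq(np.c_[d1,-d2],e2-e1,rcond=None)[0]
    p,q=e1+t[0]*d1,e2+t[1]*d2
    return (p+q)/2,np.linalg.norm(p-q)
E
python3 - <<'E'
from h import *
T=cam("top");S=cam("scene")
f=lambda o,k:(lambda a:(o[0]+a[0]/k,o[1]+a[1]/k))
tb=f((270,160),6);ts=f((165,160),8);sb=f((125,215),6);ss=f((280,125),6)
print("bar top",onz(T,tb((440,298)),.155),onz(T,tb((665,289)),.155))
print("bar scene",onz(S,sb((85,240)),.155),onz(S,sb((293,105)),.155))
print("tri",tri(T,tb((440,298)),S,sb((293,105))),tri(T,tb((665,289)),S,sb((85,240))))
print("wbar",onz(T,tb((120,160)),.155),onz(T,tb((343,127)),.155))
print("blue rim corners z.045",[onz(T,tb(p),.045) for p in((383,233),(603,226),(608,368),(388,373))])
print("tip",tri(T,ts((133,377)),S,ss((157,58))),onz(T,ts((133,377)),.245))
print("posttop",tri(T,ts((155,95)),S,ss((280,182))))
print("base",tri(T,ts((245,165)),S,ss((245,425))),onz(T,ts((245,165)),.015))
print("plate",[onz(T,ts(p),.012) for p in((118,108),(388,128),(360,455),(92,438))])
E
```

```text
bar top [ 0.4849 -0.2351  0.155 ] [ 0.4878 -0.3626  0.155 ]
bar scene [ 0.4915 -0.3571  0.155 ] [ 0.491  -0.2342  0.155 ]
tri (array([ 0.4861, -0.2347,  0.1493]), np.float64(0.004093579380443264)) (array([ 0.4894, -0.3596,  0.1552]), np.float64(0.006409334893732167))
wbar [ 0.5662 -0.0563  0.155 ] [ 0.5829 -0.1836  0.155 ]
blue rim corners z.045 [array([ 0.5283, -0.2279,  0.045 ]), array([ 0.5303, -0.3634,  0.045 ]), array([ 0.4433, -0.3627,  0.045 ]), array([ 0.4426, -0.228 ,  0.045 ])]
tip (array([0.5006, 0.2981, 0.2405]), np.float64(0.0038685588214013005)) [0.4993 0.2957 0.245 ]
posttop (array([0.6119, 0.2881, 0.2427]), np.float64(0.002247146151118297))
base (array([0.6101, 0.2885, 0.0121]), np.float64(0.006812625300906435)) [0.6078 0.2853 0.015 ]
plate [array([0.6363, 0.3457, 0.012 ]), array([0.6246, 0.218 , 0.012 ]), array([0.4704, 0.2324, 0.012 ]), array([0.4805, 0.3581, 0.012 ])]
```

```bash
cat > plan.py <<'E'
from h import *
def plan(p,yaw=None,n=5,show=True):
    """rows to tcp target p (m), pointing down with yaw deg, n rows; assumes each row fully reached"""
    s=env.get_state();r0=R.from_euler("xyz",s["tool_rot"],degrees=True)
    yaw=s["tool_rot"][2] if yaw is None else yaw
    r1=R.from_euler("xyz",[180,0,yaw],degrees=True)
    rv=(r0.inv()*r1).as_rotvec();d=np.asarray(p)-s["position"]
    r=r0
    for i in range(n):
        print(np.round(rv/n,3).tolist(),np.round(r.inv().apply(d/n)*1000,1).tolist())
        r=r*R.from_rotvec(rv/n)
E
python3 - <<'E'
from plan import *
plan([.487,-.329,.27],90,10)
E
```

```text
[-0.0, -0.0, -0.134] [40.0, -24.4, -3.9]
[-0.0, -0.0, -0.134] [42.9, -18.8, -3.9]
[-0.0, -0.0, -0.134] [45.0, -12.9, -3.9]
[-0.0, -0.0, -0.134] [46.3, -6.8, -3.9]
[-0.0, -0.0, -0.134] [46.8, -0.5, -3.9]
[-0.0, -0.0, -0.134] [46.5, 5.8, -3.9]
[-0.0, -0.0, -0.134] [45.3, 11.9, -3.9]
[-0.0, -0.0, -0.134] [43.3, 17.9, -3.9]
[-0.0, -0.0, -0.134] [40.5, 23.5, -3.9]
[-0.0, -0.0, -0.134] [37.0, 28.7, -3.9]
```

Request:
move_arm(series=[[[0,0,-0.134],[40,-24,-4],0],[[0,0,-0.134],[43,-19,-4],0],[[0,0,-0.134],[45,-13,-4],0],[[0,0,-0.134],[46,-7,-4],0],[[0,0,-0.134],[47,0,-4],0]])

```text
time_s: 0.78
position: [0.3201, -0.4894, 0.2493]
tool_rot: [-179.8, 0.0, 52.3]
force: [0.2, -0.5, -0.5]
width: 0.0856
```

```bash
python3 - <<'E'
from plan import *
print(env.get_state()["joint_pos"])
plan([.487,-.329,.27],90,6)
E
```

```text
[ 57.1965  15.5638  -8.1407 102.1138   2.5076  62.7178  10.4804]
[-0.001, -0.0, -0.11] [38.2, 5.6, -3.5]
[-0.001, -0.0, -0.11] [37.3, 9.8, -3.5]
[-0.001, -0.0, -0.11] [36.0, 13.8, -3.5]
[-0.001, -0.0, -0.11] [34.3, 17.7, -3.5]
[-0.001, -0.0, -0.11] [32.1, 21.3, -3.5]
[-0.001, -0.0, -0.11] [29.6, 24.7, -3.5]
```

Request:
move_arm(series=[[[0,0,-0.13],[43,8,-4],0],[[0,0,-0.13],[43,13,-4],0],[[0,0,-0.13],[43,18,-4],0],[[0,0,-0.13],[38,24,-4],0],[[0,0,-0.13],[34,29,-4],0]])

```text
time_s: 1.4
position: [0.4885, -0.3295, 0.2695]
tool_rot: [-179.8, -0.1, 90.8]
force: [-0.2, -0.3, 0.6]
width: 0.0849
```

```bash
python3 - <<'E'
from plan import *
import cv2
s=env.get_state()
print(s["position"],s["tool_rot"],s["qd"],s["joint_pos"])
C=cam("wrist")
cv2.imwrite("pics/w1.png",env.get_image("wrist")[:,:,::-1])
for y in(-.3635,-.297,-.234): print(proj(C,[.487,y,.155]))
plan([.487,-.329,.27],90,2)
E
```

```text
[ 0.4885 -0.3295  0.2695] [-179.7784   -0.1381   90.7952] [-20.5889   7.1596 -18.7433 -11.9676   7.3398   6.9552  20.5338] [ 44.6027  16.0204 -20.5403  99.5411   6.0628  65.7904  23.0732]
[252.8426 229.3749]
[253.8774 148.5051]
[255.0282  58.5729]
[-0.001, -0.002, 0.014] [-2.4, -3.2, 0.1]
[-0.001, -0.002, 0.014] [-2.4, -3.2, 0.1]
```

View pics/w1.png

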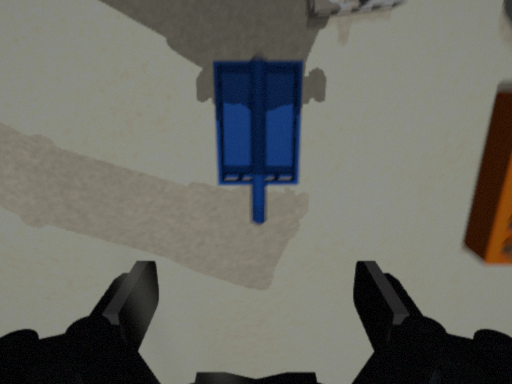

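The wrist view shows the blue bar from (258,58) to (259,222), very near the prediction. I'll settle the arm and measure again.

Request:
move_arm(series=[[[0,0,0.014],[-4,-4,0],0],[[0,0,0],[0,0,0],0],[[0,0,0],[0,0,20],0],[[0,0,0],[0,0,20],0],[[0,0,0],[0,0,0],0]])

```text
time_s: 2.08
position: [0.4865, -0.3309, 0.2288]
tool_rot: [-179.8, -0.2, 90.3]
force: [-1.0, -0.1, -0.2]
width: 0.085
```

```bash
python3 - <<'E'
from plan import *
import cv2
s=env.get_state()
print(s["position"],s["tool_rot"],s["qd"])
C=cam("wrist")
im=env.get_image("wrist")[:,:,::-1]
cv2.imwrite("pics/w2.png",cv2.resize(im[20:260,180:340],None,fx=2.5,fy=2.5))
for y in(-.3635,-.297,-.234): print(proj(C,[.487,y,.155]))
E
```

```text
[ 0.4865 -0.3309  0.2288] [-179.8397   -0.2024   90.3377] [ 0.4808 -1.1325  0.2694 -1.226  -0.0248  0.6192 -0.0244]
[255.2498 252.1582]
[255.8698 159.0565]
[256.5787  52.5881]
```

View pics/w2.png

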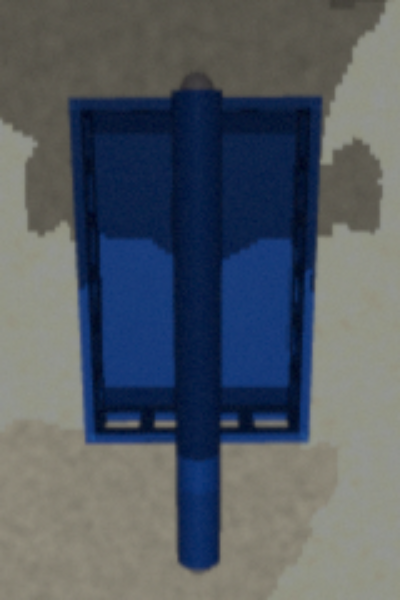

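```bash
python3 - <<'E'
from plan import *
C=cam("wrist")
a=onz(C,(259.2,246.5),.155);b=onz(C,(258.4,55.5),.155)
print(a,b,(a+b)/2,np.linalg.norm(a-b),np.degrees(np.arctan2(a[0]-b[0],b[1]-a[1])))
E
```

```text
[ 0.4902 -0.3599  0.155 ] [ 0.4886 -0.2358  0.155 ] [ 0.4894 -0.2979  0.155 ] 0.12407082442093377 0.7630308077875888
```

```bash
python3 - <<'E'
from plan import *
plan([.4895,-.330,.136],90.8,4)
E
```

```text
[-0.0, -0.001, -0.002] [0.2, 0.7, 23.4]
[-0.0, -0.001, -0.002] [0.2, 0.7, 23.4]
[-0.0, -0.001, -0.002] [0.3, 0.7, 23.4]
[-0.0, -0.001, -0.002] [0.3, 0.6, 23.4]
```

Request:
move_arm(series=[[[0,-0.002,-0.004],[0.5,1.5,24],0],[[0,-0.002,-0.004],[0.5,1.5,24],0],[[0,0,0],[0,0,24],0],[[0,0,0],[0,0,20],0],[[0,0,0],[0,0,0],0]])

```text
time_s: 2.75
position: [0.4907, -0.3344, 0.1409]
tool_rot: [179.8, 0.3, 90.5]
force: [-0.2, -0.3, -0.4]
width: 0.0857
```

```bash
python3 - <<'E'
from plan import *
plan([.4895,-.330,.136],90.8,1)
E
```

```text
[0.003, 0.006, -0.006] [4.4, -1.2, 4.8]
```

Now I'll correct and close.

Request:
move_arm(series=[[[0.003,0.006,-0.006],[4,-1,5],0],[[0,0,0],[0,0,0],0],[[0,0,0],[0,0,0],255],[[0,0,0],[0,0,0],255],[[0,0,0],[0,0,0],255]])

```text
time_s: 3.38
position: [0.4909, -0.3315, 0.1392]
tool_rot: [179.8, 0.1, 90.8]
force: [-0.5, -0.2, -0.5]
width: 0.032
```

Request:
move_arm(series=[[[0,0,0],[0,0,0],255],[[0,0,0],[0,0,0],255],[[0,0,0],[0,0,0],255],[[0,0,0],[0,0,0],255],[[0,0,0],[0,0,0],255]])

```text
time_s: 4.0
position: [0.4909, -0.3315, 0.1395]
tool_rot: [179.8, 0.1, 90.8]
force: [-0.9, -0.6, 1.8]
width: 0.0099
```

Request:
move_arm(series=[[[0,0,0],[0,0,-10],255],[[0,0,0],[0,0,-20],255],[[0,0,0],[0,0,-25],255],[[0,0,0],[0,0,-25],255],[[0,0,0],[0,0,0],255]])

```text
time_s: 4.62
position: [0.4905, -0.3309, 0.2233]
tool_rot: [179.8, 0.1, 90.8]
force: [0.9, -0.9, -1.9]
width: 0.0101
```

```bash
python3 - <<'E'
from plan import *
import cv2
s=env.get_state()
print(s["force"],s["moment"],s["width"])
a=env.get_image("wrist");b=env.get_image("scene")
cv2.imwrite("pics/w3.png",np.hstack([cv2.resize(a,(400,300)),cv2.resize(b[200:310,110:257],(400,300))])[:,:,::-1])
E
```

```text
[ 0.8666 -0.8669 -1.939 ] [-0.0709  0.011  -0.0183] 0.010123444390281964
```

View pics/w3.png

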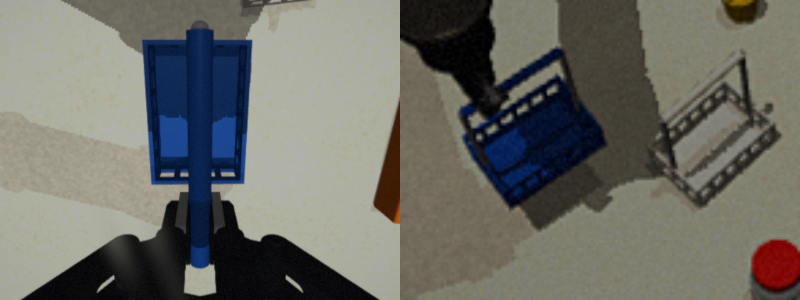

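The basket is gripped and hangs level. Next I lift it higher and carry it over to the pre-insert point.

Request:
move_arm(series=[[[0,0,0],[0,0,-25],255],[[0,0,0],[0,0,-30],255],[[0,0,0],[10,0,-30],255],[[0,0,0],[20,-1,-20],255],[[0,0,0],[30,-2,-5],255]])

```text
time_s: 5.35
position: [0.4831, -0.2688, 0.328]
tool_rot: [-179.6, -0.3, 90.6]
force: [0.4, 0.6, -2.1]
width: 0.0101
```

```bash
python3 - <<'E'
from plan import *
plan([.434,.270,.34],85,15)
E
```

```text
[-0.001, -0.0, 0.007] [36.0, -2.9, -0.6]
[-0.001, -0.0, 0.007] [35.9, -3.1, -0.6]
[-0.001, -0.0, 0.007] [35.9, -3.3, -0.6]
[-0.001, -0.0, 0.007] [35.9, -3.6, -0.6]
[-0.001, -0.0, 0.007] [35.9, -3.8, -0.6]
[-0.001, -0.0, 0.007] [35.8, -4.1, -0.6]
[-0.001, -0.0, 0.007] [35.8, -4.3, -0.7]
[-0.001, -0.0, 0.007] [35.8, -4.5, -0.7]
[-0.001, -0.0, 0.007] [35.8, -4.8, -0.7]
[-0.001, -0.0, 0.007] [35.7, -5.0, -0.7]
[-0.001, -0.0, 0.007] [35.7, -5.2, -0.7]
[-0.001, -0.0, 0.007] [35.7, -5.5, -0.7]
[-0.001, -0.0, 0.007] [35.6, -5.7, -0.8]
[-0.001, -0.0, 0.007] [35.6, -5.9, -0.8]
[-0.001, -0.0, 0.007] [35.5, -6.2, -0.8]
```

Request:
move_arm(series=[[[0,0,0.007],[36,-2,-2],255],[[0,0,0.007],[36,-2,-2],255],[[0,0,0.007],[36,-2,-2],255],[[0,0,0.007],[36,-2,-2],255],[[0,0,0.007],[36,-2,-2],255]])

```text
time_s: 5.98
position: [0.4701, -0.0789, 0.3361]
tool_rot: [-179.2, -0.4, 88.7]
force: [1.5, -0.2, -1.7]
width: 0.0095
```

Request:
move_arm(series=[[[0,0,0.007],[36,-4,-1],255],[[0,0,0.007],[36,-4,-1],255],[[0,0,0.007],[36,-4,-1],255],[[0,0,0.007],[36,-4,-1],255],[[0,0,0.007],[36,-4,-1],255]])

```text
time_s: 6.6
position: [0.4511, 0.1109, 0.3392]
tool_rot: [-178.9, -0.2, 86.8]
force: [0.2, -0.3, -1.2]
width: 0.0097
```

```bash
python3 - <<'E'
from plan import *
print(env.get_state()["joint_pos"])
plan([.434,.270,.34],85,5)
E
```

```text
[ 19.8686   2.3109 -41.6101 106.993    0.9363  72.1781 -25.251 ]
[-0.004, -0.001, 0.006] [31.6, -5.2, 0.1]
[-0.004, -0.001, 0.006] [31.6, -5.4, 0.0]
[-0.004, -0.001, 0.006] [31.5, -5.6, -0.0]
[-0.004, -0.001, 0.006] [31.5, -5.8, -0.1]
[-0.004, -0.001, 0.006] [31.4, -6.0, -0.1]
```

Request:
move_arm(series=[[[-0.004,0,0.006],[34,-5,0],255],[[-0.004,0,0.006],[34,-6,0],255],[[-0.004,0,0.006],[30,-6,0],255],[[-0.004,0,0.006],[25,-6,0],255],[[0,0,0],[18,-3,0],255]])

```text
time_s: 7.22
position: [0.4274, 0.261, 0.3364]
tool_rot: [-179.6, 0.0, 85.7]
force: [0.1, -0.4, -0.9]
width: 0.01
```

```bash
python3 - <<'E'
from plan import *
import cv2
s=env.get_state()
print(s["position"],s["tool_rot"],s["qd"])
C=cam("wrist")
im=env.get_image("wrist")[:,:,::-1]
cv2.imwrite("pics/w4.png",im)
for p in([.535,.294,.22],[.501,.297,.25],[.61,.2875,.25],[.61,.2875,.012]): print(proj(C,p))
E
```

```text
[0.4274 0.261  0.3364] [-179.5921    0.0165   85.6515] [-14.7485   9.1132  -6.1063  -6.3727   7.8313   1.5684 -22.4804]
[396.3704 136.6513]
[362.0207 143.491 ]
[527.4124 145.6025]
[393.6786 110.9895]
```

View pics/w4.png

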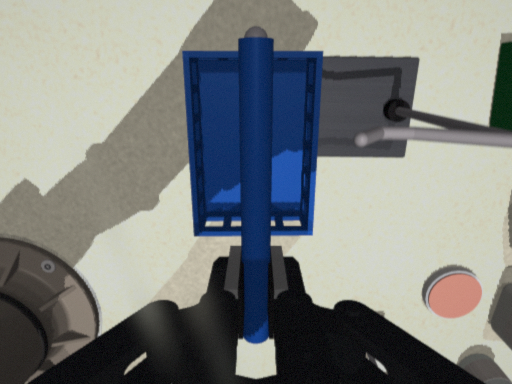

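The wrist view has the hook tip at (364,139) and the post foot at (396,108), within about 3 mm of my estimate. Next I lower to insert height and settle.

```bash
python3 - <<'E'
from plan import *
plan([.432,.270,.262],85,3)
E
```

```text
[-0.002, -0.0, 0.004] [2.4, 1.7, 24.8]
[-0.002, -0.0, 0.004] [2.4, 1.7, 24.8]
[-0.002, -0.0, 0.004] [2.4, 1.6, 24.8]
```

Request:
move_arm(series=[[[-0.002,0,0.004],[2,1,20],255],[[-0.002,0,0.004],[2,1,25],255],[[-0.002,0,0.004],[2,1,25],255],[[0,0,0],[0,0,2],255],[[0,0,0],[0,0,0],255]])

```text
time_s: 7.9
position: [0.4252, 0.2705, 0.2607]
tool_rot: [-179.7, 0.1, 85.3]
force: [-0.1, 0.6, -1.7]
width: 0.0097
```

```bash
python3 - <<'E'
from plan import *
import cv2
s=env.get_state()
print(s["position"],s["tool_rot"],s["qd"])
C=cam("wrist")
im=env.get_image("wrist")[:,:,::-1]
cv2.imwrite("pics/w5.png",im)
b=env.get_image("scene")[:,:,::-1]
cv2.imwrite("pics/s5.png",cv2.resize(b[80:230,230:400],None,fx=4,fy=4))
for p in([.535,.294,.22],[.501,.297,.25]): print(proj(C,p))
plan([.532,.2605,.262],85,5)
E
```

```text
[0.4252 0.2705 0.2607] [-179.7436    0.1189   85.3386] [-0.1096 -0.0115 -0.2135  0.5489 -0.0987  0.0697 -0.208 ]
[451.5205 175.5632]
[412.3424 192.7934]
[-0.001, 0.0, 0.001] [-0.3, 21.4, -0.3]
[-0.001, 0.0, 0.001] [-0.2, 21.4, -0.3]
[-0.001, 0.0, 0.001] [-0.2, 21.4, -0.2]
[-0.001, 0.0, 0.001] [-0.2, 21.4, -0.2]
[-0.001, 0.0, 0.001] [-0.2, 21.4, -0.2]
```

View pics/w5.png

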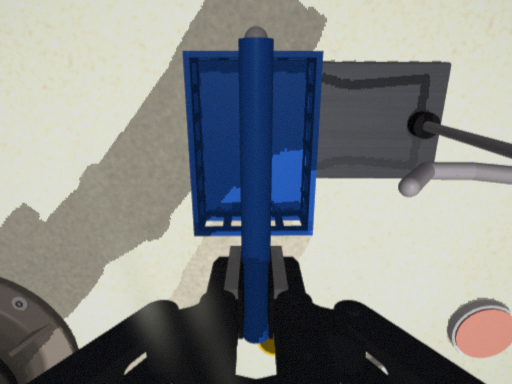

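View pics/s5.png

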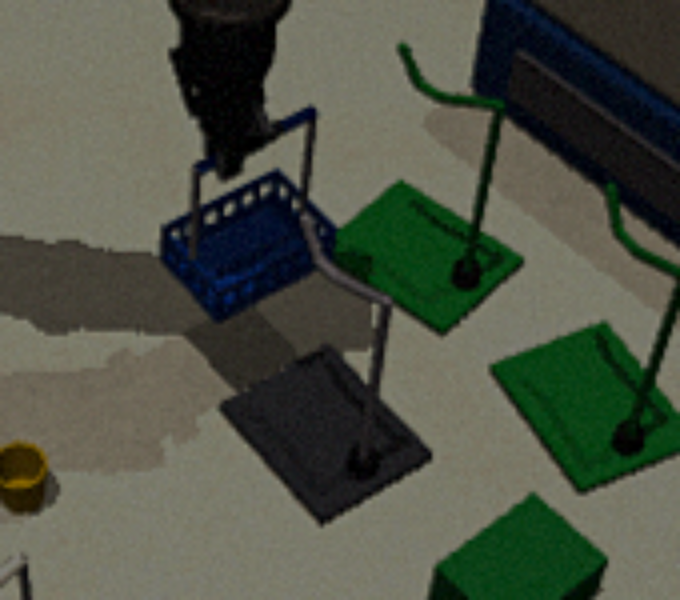

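```bash
python3 - <<'E'
from plan import *
C=cam("wrist");s=env.get_state();zb=s["position"][2]+.0155
print("tip",onz(C,(411,187),.245),"level part far",onz(C,(500,174),.23))
a=onz(C,(255.5,338),zb);b=onz(C,(256.5,41),zb);print("bar",a,b,(a+b)/2,np.linalg.norm(a-b),zb)
E
```

```text
tip [0.503  0.2979 0.245 ] level part far [0.5548 0.296  0.23  ]
bar [0.4241 0.2429 0.2766] [0.4344 0.365  0.2766] [0.4292 0.304  0.2766] 0.12255805117759179 0.27655816417044005
```

Request:
move_arm(series=[[[0,0,0],[0,15,0],255],[[0,0,0],[0,25,0],255],[[0,0,0],[0,25,0],255],[[0,0,0],[0,25,0],255],[[0,0,0],[0,14,0],255]])

```text
time_s: 8.62
position: [0.5372, 0.2605, 0.2637]
tool_rot: [179.9, 0.1, 85.1]
force: [-0.9, 0.1, -1.4]
width: 0.0098
```

```bash
python3 - <<'E'
from plan import *
import cv2
s=env.get_state()
print(s["position"],s["tool_rot"],s["qd"],s["force"])
C=cam("wrist")
im=env.get_image("wrist")[:,:,::-1]
cv2.imwrite("pics/w6.png",im)
b=env.get_image("scene")[:,:,::-1]
cv2.imwrite("pics/s6.png",cv2.resize(b[80:230,230:400],None,fx=4,fy=4))
plan([.534,.2615,.262],85,1)
E
```

```text
[0.5372 0.2605 0.2637] [179.8986   0.0561  85.1462] [ -1.3349   9.3785   3.549  -12.3409   5.5922   4.6479   3.3836] [-0.918   0.058  -1.3796]
[0.001, 0.001, 0.002] [0.7, -2.9, 1.5]
```

View pics/w6.png

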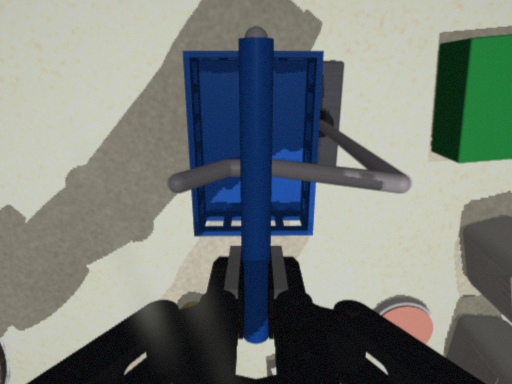

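View pics/s6.png

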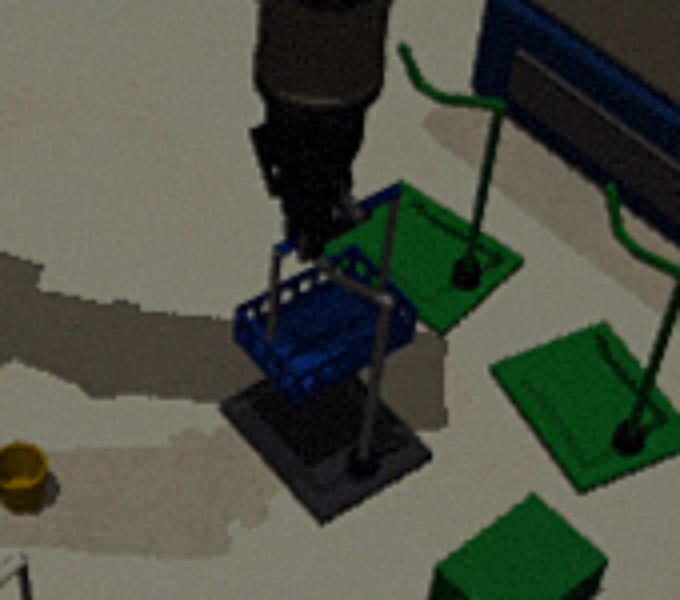

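The hook runs under the bar, from its tip at (178,183) to the post at (400,183), and crosses near the bar's middle. Lowering now.

Request:
move_arm(series=[[[0,0,0],[0,-3,10],255],[[0,0,0],[0,-1,15],255],[[0,0,0],[0,0,12],255],[[0,0,0],[0,0,5],255],[[0,0,0],[0,0,0],255]])

```text
time_s: 9.35
position: [0.5302, 0.2612, 0.2182]
tool_rot: [180.0, 0.1, 85.3]
force: [0.7, 0.0, -2.1]
width: 0.0095
```

Request:
move_arm(series=[[[0,0,0],[0,5,2],255],[[0,0,0],[0,0,2],255],[[0,0,0],[0,0,1],255],[[0,0,0],[0,0,0],255],[[0,0,0],[0,0,0],255]])

```text
time_s: 9.98
position: [0.5361, 0.261, 0.2137]
tool_rot: [179.9, 0.1, 85.2]
force: [0.4, 0.1, -1.7]
width: 0.0098
```

Request:
move_arm(series=[[[0,0,0],[0,0,1],255],[[0,0,0],[0,0,1],255],[[0,0,0],[0,0,0],255],[[0,0,0],[0,0,0],255],[[0,0,0],[0,0,0],255]])

```text
time_s: 10.6
position: [0.5361, 0.261, 0.2117]
tool_rot: [179.9, 0.1, 85.3]
force: [1.1, -0.4, -0.2]
width: 0.0099
```

```bash
python3 - <<'E'
from plan import *
import cv2
s=env.get_state()
print(s["position"],s["force"],s["moment"])
im=env.get_image("wrist")[:,:,::-1]
cv2.imwrite("pics/w7.png",im)
C=cam("wrist")
print(proj(C,[.5385,.2945,s["position"][2]+.0155]))
E
```

```text
[0.5361 0.261  0.2117] [ 1.0697 -0.3743 -0.2348] [-0.0435 -0.0348 -0.0402]
[253.017  211.6176]
```

View pics/w7.png

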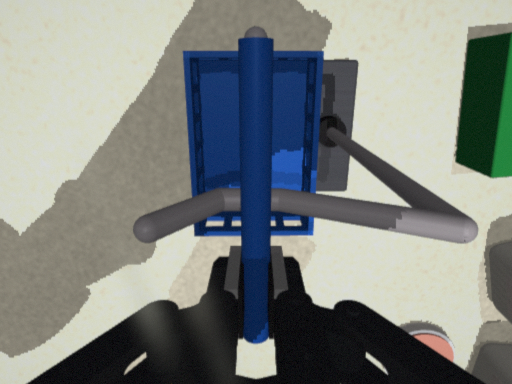

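```bash
python3 - <<'E'
from plan import *
C=cam("wrist");s=env.get_state();zb=s["position"][2]+.0155
print("hook",onz(C,(234,200),.215),onz(C,(278,201),.215))
a=onz(C,(255.5,338),zb);b=onz(C,(256.5,41),zb);print("bar",a,b,(a+b)/2)
print("tip",onz(C,(146,229),.245))
E
```

```text
hook [0.5304 0.2956 0.215 ] [0.549  0.2936 0.215 ]
bar [0.5344 0.2335 0.2272] [0.5449 0.3556 0.2272] [0.5396 0.2945 0.2272]
tip [0.5022 0.2983 0.245 ]
```

The hook crosses within 1 mm of the bar's middle, and x is about +4 mm. The weight is already coming onto the hook, so I'll lower 1 mm more and open partway.

Request:
move_arm(series=[[[0,0,0],[0,0,1],255],[[0,0,0],[0,0,0],255],[[0,0,0],[0,0,0],215],[[0,0,0],[0,0,0],190],[[0,0,0],[0,0,0],150]])

```text
time_s: 11.28
position: [0.5363, 0.2612, 0.211]
tool_rot: [179.9, 0.0, 85.3]
force: [-0.3, -0.1, -0.3]
width: 0.035
```

Request:
move_arm(series=[[[0,0,0],[0,0,0],130],[[0,0,0],[0,0,0],130],[[0,0,0],[0,0,0],130],[[0,0,0],[0,0,0],130],[[0,0,0],[0,0,0],130]])

```text
time_s: 11.9
position: [0.5364, 0.2613, 0.2111]
tool_rot: [179.9, 0.0, 85.3]
force: [-0.3, -0.1, -1.0]
width: 0.0417
```

```bash
python3 - <<'E'
from plan import *
import cv2
s=env.get_state()
print(s["position"],s["force"],s["width"])
cv2.imwrite("pics/w8.png",env.get_image("wrist")[:,:,::-1])
E
```

```text
[0.5364 0.2613 0.2111] [-0.2921 -0.1221 -0.9671] 0.04165625059966559
```

View pics/w8.png

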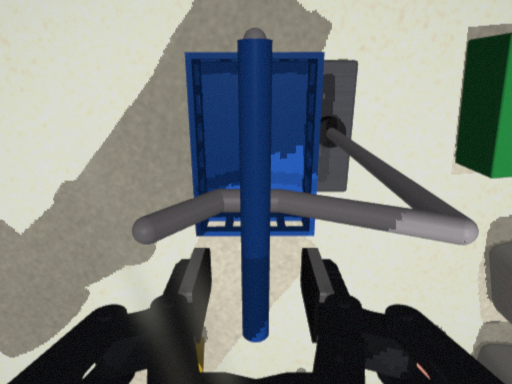

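The jaws are clear on both sides and the bar at (256,190) rests on the hook. I'll retreat straight up.

Request:
move_arm(series=[[[0,0,0],[0,0,-8],130],[[0,0,0],[0,0,-15],130],[[0,0,0],[0,0,-25],130],[[0,0,0],[0,0,-35],130],[[0,0,0],[0,0,-35],130]])

```text
time_s: 12.58
position: [0.5352, 0.2612, 0.3342]
tool_rot: [180.0, 0.1, 85.3]
force: [-0.3, 0.6, -0.1]
width: 0.0415
```

Request:
move_arm(series=[[[0,0,0],[-30,-20,-20],130],[[0,0,0],[-30,-20,0],130],[[0,0,0],[-20,-15,0],130],[[0,0,0],[0,0,0],130],[[0,0,0],[0,0,0],130]])

```text
time_s: 13.2
position: [0.473, 0.1865, 0.3629]
tool_rot: [179.5, -0.1, 85.4]
force: [-0.5, 0.7, -0.1]
width: 0.0417
```

```bash
python3 - <<'E'
from plan import *
import cv2
s=env.get_state()
print(s["position"],s["force"],s["width"],s["time_s"])
a=env.get_image("wrist");b=env.get_image("scene")
cv2.imwrite("pics/w9.png",np.hstack([cv2.resize(a,(400,300)),cv2.resize(b[100:220,250:410],(400,300),interpolation=cv2.INTER_CUBIC)])[:,:,::-1])
c=env.get_image("top");cv2.imwrite("pics/t9.png",cv2.resize(c[130:250,100:400],(750,300),interpolation=cv2.INTER_CUBIC)[:,:,::-1])
d=env.get_image("wrist");print(np.abs(a.astype(int)-d).mean(),(np.abs(a.astype(int)-d).max(2)>40).sum())
E
```

```text
[0.473  0.1865 0.3629] [-0.4611  0.6643 -0.0974] 0.04171262721194719 13.2
2.5448065863715277 371
```

View pics/w9.png

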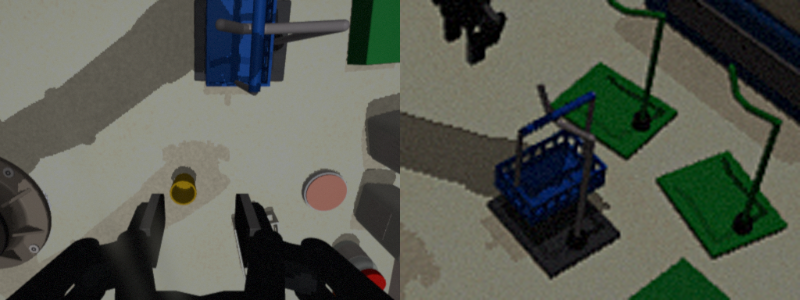

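View pics/t9.png

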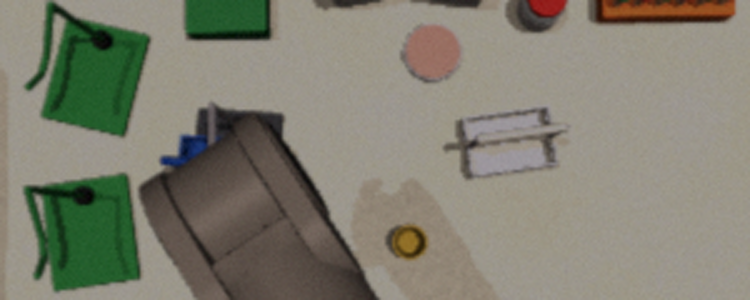

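The basket hangs on the grey hook, the gripper is away and the white basket hasn't moved. I'll wait briefly and check that it is still and level.

Request:
move_arm(series=[[[0,0,0],[-20,-10,0],130],[[0,0,0],[0,0,0],130],[[0,0,0],[0,0,0],130],[[0,0,0],[0,0,0],130],[[0,0,0],[0,0,0],130]])

```text
time_s: 14.02
position: [0.4618, 0.1696, 0.3611]
tool_rot: [179.7, -0.3, 85.6]
force: [-0.2, -0.1, 0.5]
width: 0.0417
```

Request:
move_arm(series=[[[0,0,0],[0,0,0],130],[[0,0,0],[0,0,0],130],[[0,0,0],[0,0,0],130],[[0,0,0],[0,0,0],130],[[0,0,0],[0,0,0],130]])

```text
time_s: 14.65
position: [0.4619, 0.17, 0.361]
tool_rot: [179.7, -0.3, 85.6]
force: [-0.5, -0.3, 0.1]
width: 0.0421
```

```bash
python3 - <<'E'
from plan import *
import cv2
ims=[env.get_image("scene") for _ in range(6)]
f=lambda i:cv2.resize(i[110:200,280:360],(400,450),interpolation=cv2.INTER_CUBIC)
cv2.imwrite("pics/s10.png",np.hstack([f(ims[0]),f(ims[5])])[:,:,::-1])
for i in ims:
    r=i[110:200,280:360].astype(int);m=(r[...,2]>r[...,0]+25)&(r[...,2]>r[...,1]+20);y,x=np.nonzero(m);print(m.sum(),x.mean()+280,y.mean()+110)
# predicted bar ends if hanging at mid (.5385,.2945,.226)
C=cam("scene")
for d in(-.065,.065):print(proj(C,[.5385+.087*d,.2945+.996*d,.226]))
E
```

```text
597 310.20100502512565 167.13400335008376
584 310.1917808219178 166.88698630136986
586 310.0529010238908 167.09726962457339
580 310.03620689655173 166.8551724137931
597 309.91624790619767 167.0502512562814
592 310.16047297297297 167.00844594594594
[296.407  153.0962]
[327.3781 136.5599]
```

View pics/s10.png

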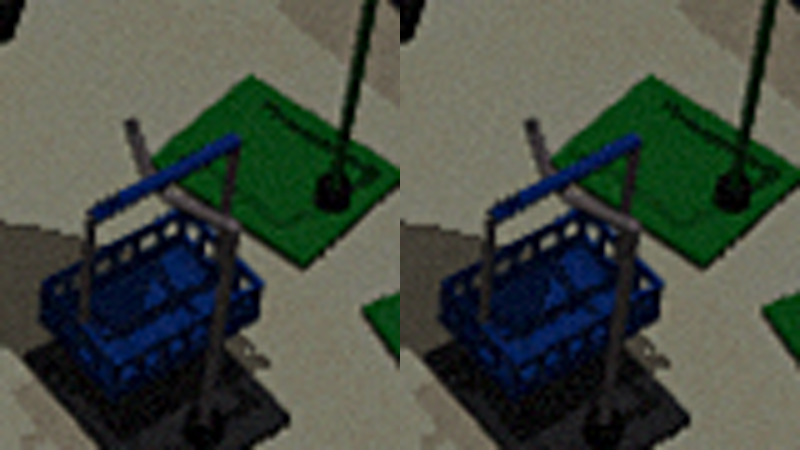

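The two frames show the same still basket. Its bar ends are at about (298,153) and (327,138), within 2 px of the prediction, so I'm handing the job in.

```bash
python3 -c "
from bench import env
print(env.finish_job())"
```

```text
the job is handed in; nothing more can be done
None
```

The blue basket is hanging by the middle of its handle on the hook of the grey drying stand, and I handed the job in at about 15 s. No verdict was reported. I gripped the bar about 33 mm to one side of its middle, brought it in over the hook's open end, lowered it until the hook took the weight, then let go and drew back.

**Last checks:**
- **Position:** just before release, the hook crossed within about 1 mm of the bar's middle sideways and about 4 mm lengthways. The scene view afterwards agreed with that to within 2 px.
- **Stillness and level:** six scene frames showed no real movement (under 0.3 px), and the basket looked level and clear of the bench. I judged the tilt by eye and did not measure it.
- **Surroundings:** the white basket looked unmoved in the top view, and the gripper was well away, with only sensor noise on its force reading.

No check failed. The position estimates from the different cameras differed by only a few mm.

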